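# Put the pulse lid on the coffee mill and hold it half turned

### The job

Tip the loose dust cap of the red coffee mill up by its blue tab, its opposite edge still resting on the mill, then lift it off and set it gently, flat, on the tray. Fit the bayonet lid fully down into the mill with its lugs in the slots, twist it clockwise (seen from above) against the spring to the green pulse mark, halfway to the lock, without ever letting it click into the lock, and finish while still gripping it there, since it springs back when let go. Leave the cup, the cezve, the sugar jar and the sweets dish where they are.

Things in the scene. Friction and masses are not known exactly. Their poses are not given: they have to be found in the camera images.
- mill: Electric coffee mill fixed to the counter: red body 116 mm across up to 78 mm, steel shoulder of that width up to 96 mm, then a round collar 96 mm across up to 110 mm. Origin: on the axis at the counter; z up; x along its two slots. Paint marks on the shoulder 49 to 58 mm from the axis, alike on both sides: white at each slot, green (pulse, half turned) and yellow (locked) clockwise of it.
- mill_mouth (a point): Centre of the mill's round mouth, 73 mm across, on the collar's top face 110 mm above the counter, where the cap and later the lid's flange rest; axes as the mill's. The mouth's lip is 6 mm thick, cut by two slots 14 mm wide at its +x and -x that reach out to 43 mm from the axis.
- mill_pulse (a point): The green pulse mark on the shoulder clockwise of the +x slot: 53 mm from the axis, 97 mm above the counter, 31.5 deg (0.55 rad) clockwise (from above) of the slot and its white mark. The lid is half turned when its bar points at it. The yellow lock mark lies at 65 deg (1.13 rad).
- drive (a joint): Turn of the mill's inner drive ring, rad, 0 at rest, growing as the lid turns clockwise. The lugs meet it after about 0.09 (0 to 0.2) rad of lid turn, then it follows the lid against a spring of 0.07 N m plus 0.18 N m per rad. About 0.46 with the lid half turned. Sprung lock balls are felt from a lid turn of 0.7 (drive 0.6); the lock clicks at a lid turn of 1.0 to 1.1 (drive above 0.9).
- cap: Loose dust cap, 70 g, on the mill's collar: white disc 100 mm across, 4 mm thick, over a grey plug 64 mm across, 6 mm deep, loose in the mouth. Origin: middle of the plug's underside; z up. Near the edge at its +x stands a blue tab: 26 to 50 mm from the axis along x, 10 mm thick (y), from 10 to 42 mm above the origin; pinch it across its thickness. Set down, it stands on its plug.
- cap_tab (a point): Middle of the blue tab: 38 mm along +x and 30 mm above the cap's origin.
- cap_heel (a point): Edge of the cap's disc opposite the tab, at its underside: 50 mm along -x, 6 mm above the cap's origin.
- lid: Bayonet lid, 160 g, standing on its plug on the counter. Origin: middle of the plug's underside; z up. Black plug 67 mm across, 18 mm high; steel flange 92 mm across, 18 to 24 mm; green grip bar 64 mm long (x), 14 mm thick (y), 24 to 58 mm, white line on top. Brass lugs at +x and -x, in line with the bar, 8 mm wide, 0 to 10 mm high, reaching 40.5 mm from the axis.
- lid_grip (a point): Place to grip the lid: on its axis in the bar, 46 mm above its origin; pinch across the bar's thickness. The lid goes in with the bar in line with the mill's x axis, either way round; fully in, the flange rests on the collar, the lid's origin 18 mm below the mouth and 92 mm above the counter.
- tray: Orange melamine tray, fixed, 190 mm (x) by 170 mm (y), with a rim 12 mm high and 5 mm thick. Origin: middle of its underside on the counter.
- tray_floor (a point): Centre of the tray's inner floor, 5 mm above the counter, where the cap is to be set down.
- cup: Bystander: blue ceramic cup 64 mm across, 58 mm high; origin under its middle.
- cezve: Bystander: steel cezve 88 mm across, 70 mm high, long wooden handle; origin under its pot.
- dish: Bystander: glass sweets dish 124 mm across with domed lid, 92 mm high; origin under its middle.
- sugar: Bystander: white ceramic sugar jar 80 mm across, 110 mm high, wooden cap; origin under its middle.
Mind the look-alikes: they are no part of the job. Leave any pink or purple look-alike of the lid alone.

How it is judged:
By the outcome, as a careful person would: the job done as asked, in the order asked, and still so for the second after the job is handed in, while the arm keeps its last pose, push and grip.
It also fails if it takes over 61 s, if anything falls off the work surface, if the arm or the gripper's body presses on something with over 40 N, if the wrist force passes 120 N, or if a joint passes its speed limit or range.

### The arm

A 6-joint arm with a two-finger parallel gripper is mounted at the origin on the work surface. World frame = base frame: x ahead of the robot, y to its left, z up, the work surface at z = 0. Lengths are in m, angles in rad, forces in N, time in s.
With the tool pointing down it reaches from about 0.3 to 0.775 m from the base axis. Payload 14.6 kg.
Tool frame: the origin (TCP) lies at the centre of the arm's flange, where the gripper is bolted on; the fingertips stand 199 mm ahead of it and the grasp point (between the pads) lies 180 mm ahead of it; z points along the fingers, y is the line along which they close (so a half turn about z gives the same grasp; the last joint's range is limited). The gripper opens to 94 mm and grips with 3 to 60 N. Pads are 16 mm wide; open, the fingers measure 119 mm over their backs; the gripper's body (75 mm by 177 mm) begins 78 mm behind the grasp point.
Start: joints at [-1.173, 0.3, 1.521, -0, 1.321, -0.067], TCP at [0.247, -0.492, 0.405] pointing down, gripper open.
Joint ranges: [-3.03, 3.03], [-0.79, 2.21], [0.23, 2.52], [-1.04, 4.18], [0, 3.07], [-2.55, 2.55]. Speed limits (rad/s): [2.22, 2.22, 2.57, 3.14, 3.14, 3.14].

### API

Orientations are given as [roll, pitch, yaw] about the fixed x, y, z axes, in that order (R = Rz(yaw) Ry(pitch) Rx(roll)).
In Python, from station import ctrl gives the robot as it stands. The module is installed in compiled form; this text tells all that it offers.
- The arm moves only by the tool servo_tool, never from a script. Its argument "motion" is a list of rows, each a list of 5 numbers: the closure, from 0 (fully open) to 1 (shut), then the shift along the world's x, y, z in cm, then the turn about the world's z in degrees. A call has 1 to 20 rows; each row is the pose to reach, as a shift and turn from the pose commanded when the call began; what a row does not reach only later rows make up. A row lasts 1/8 s, in which the tool goes at most 62.5 mm and 10.7 degrees, less where a joint would pass 70% of its speed; a pose out of reach is approached as far as the arm can. A call with a gripper value outside its range is refused whole. The fingers move at their own pace and stop on an object; "squeeze" is the grip in N (left out, the last holds). Time passes only in rows, so rows that repeat a pose let the fingers close. It gives the time, the measured TCP pose, the force, the opening and the grip force at its end, in the units of the state.
- ctrl.get_obs(): the state, without advancing time (a new reading comes with each control period).
- ctrl.camera(name): name is "scene" or "side" or "wrist"; returns a dict with "image" (480x640x3 uint8, red, green, blue), "fx", "fy", "cx", "cy" (pixels), "dist" ([k1, k2, p1, p2, k3] as OpenCV has them; the pictures are not rectified), "camera_from_world" (4x4, takes a point from world to camera coordinates); the wrist camera has in their place "hand_eye" (4x4, takes a point from camera to tool coordinates, whose origin is the TCP and whose axes are the flange's). Camera axes: x right, y up, looking along -z (the intrinsics and any distortion apply to the point x, -y, -z); pixel columns grow to the right and rows downward; lengths in m; the calibration is good to about 2 mm. A picture is of the moment at which its call begins: read the wrist's pose just before it. There is no depth.
- ctrl.hand_in(): hands the job in; it is judged then, once.
The state is a dict: "time_s": time; "qpos": joint angles; "joint_vel": joint speeds; "tau": joint torques, N m; "ee_pos": TCP position; "eef_rot": TCP orientation; "force": force on the tool from outside, world axes, zero at the start; "moment": the same for the moment, N m; "grip_width": finger opening in m; "grip_force": force on a finger pad.
Only numpy, scipy, OpenCV 4.12 (cv2) and the standard library are available. Lean on these libraries where they do the work, as an engineer would, in place of code of your own. Each camera call takes 0.05 s, during which the arm holds its last target. There are 200 camera calls.

## Working session

There is one attempt and no reset: what is moved stays moved. The work goes in short steps, Python scripts to look and compute and a tool call to move; the robot and the scene stay as the last step left them, time stands still between calls to the robot, and variables do not carry over. Pictures are saved under pics/ and viewed, at most 10 in all, crops included, and the job is handed in when it is done.

Besides the shell and the picture viewer there is one more tool, called after "Emit:" as name(argument=value, ...) on one line, values as JSON. servo_tool: Moves the arm, as the interface text tells. Its arguments: {"type":"object","properties":{"motion":{"type":"array","items":{"type":"array","items":{"type":"number"}}},"squeeze":{"type":"number"}},"required":["motion"]}

```bash
mkdir -p pics; cat > h.py <<'E'
import numpy as np, cv2
from station import ctrl
from scipy.spatial.transform import Rotation as R
def pose():
    o=ctrl.get_obs(); T=np.eye(4); r=np.array(o['eef_rot'],float)
    T[:3,:3]=R.from_euler('xyz',r).as_matrix() if r.size==3 else (r if r.shape==(3,3) else R.from_quat(r).as_matrix())
    T[:3,3]=o['ee_pos']; return T
def cam(n,save=None):
    P=pose(); c=ctrl.camera(n)
    c['wfc']=P@np.array(c['hand_eye']) if n=='wrist' else np.linalg.inv(np.array(c['camera_from_world']))
    c['K']=np.array([[c['fx'],0,c['cx']],[0,c['fy'],c['cy']],[0,0,1]],float); c['d']=np.array(c['dist'],float)
    if save: cv2.imwrite('pics/'+save+'.png',c['image'][:,:,::-1])
    return c
def ray(c,uv):
    u=cv2.undistortPoints(np.array(uv,float).reshape(-1,1,2),c['K'],c['d']).reshape(-1,2)
    d=np.c_[u[:,0],-u[:,1],-np.ones(len(u))]@c['wfc'][:3,:3].T
    return c['wfc'][:3,3],d
def onz(c,uv,z):
    o,d=ray(c,uv); return o+d*((z-o[2])/d[:,2])[:,None]
def proj(c,p):
    p=np.atleast_2d(p); w=np.linalg.inv(c['wfc']); q=p@w[:3,:3].T+w[:3,3]; q=q*[1,-1,-1]
    return cv2.projectPoints(q,np.zeros(3),np.zeros(3),c['K'],c['d'])[0].reshape(-1,2)
def blobs(c,lo,hi,amin=30):
    h=cv2.cvtColor(c['image'],cv2.COLOR_RGB2HSV); m=cv2.inRange(h,np.array(lo),np.array(hi))
    n,l,s,ce=cv2.connectedComponentsWithStats(m); 
    return [(s[i].tolist(),ce[i].round(1).tolist(),l==i) for i in range(1,n) if s[i][4]>=amin]
E
python3 - <<'E'
from h import *
o=ctrl.get_obs(); print(o)
for n in ['scene','side','wrist']:
    c=cam(n,n+'0'); print(n,c['wfc'].round(3).tolist(),c['fx'],c['d'])
a=[cv2.imread(f'pics/{n}0.png') for n in('scene','side')]
E
```

```text
{'time_s': 0.0, 'qpos': array([-1.17257996e+00,  3.00471487e-01,  1.52159342e+00,  1.82091586e-05,
        1.32067372e+00, -6.65824781e-02]), 'joint_vel': array([ 0.00116675,  0.00070666,  0.00010663, -0.00098116, -0.00114747,
       -0.00068924]), 'tau': array([-1.46922888e-03, -5.31807911e+01, -3.52732265e+01,  7.07803736e-02,
        2.43907532e-02, -9.39868983e-05]), 'ee_pos': array([ 0.24652778, -0.49161702,  0.40408076]), 'eef_rot': array([-3.14045039e+00, -9.38435489e-05,  4.64794272e-01]), 'force': array([-0.24595299,  0.65988875,  1.51948646]), 'moment': array([-0.02108019,  0.00613951, -0.02868294]), 'grip_force': 0.0, 'grip_width': 0.09390582878902771}
scene [[0.748, -0.528, 0.403, 1.111], [0.664, 0.599, -0.447, -0.619], [-0.005, 0.602, 0.799, 1.199], [0.0, 0.0, 0.0, 1.0]] 485.8321783031303 [-0.13576366  0.          0.          0.          0.        ]
side [[-0.687, 0.56, -0.463, -0.078], [-0.727, -0.527, 0.441, 0.627], [0.003, 0.639, 0.769, 1.185], [0.0, 0.0, 0.0, 1.0]] 560.8201420852935 [-0.11812043  0.          0.          0.          0.        ]
wrist [[0.449, 0.866, 0.221, 0.309], [-0.894, 0.435, 0.108, -0.46], [-0.002, -0.246, 0.969, 0.384], [0.0, 0.0, 0.0, 1.0]] 338.0303733066514 [-0.02042079  0.          0.          0.          0.        ]
```

View pics/scene0.png

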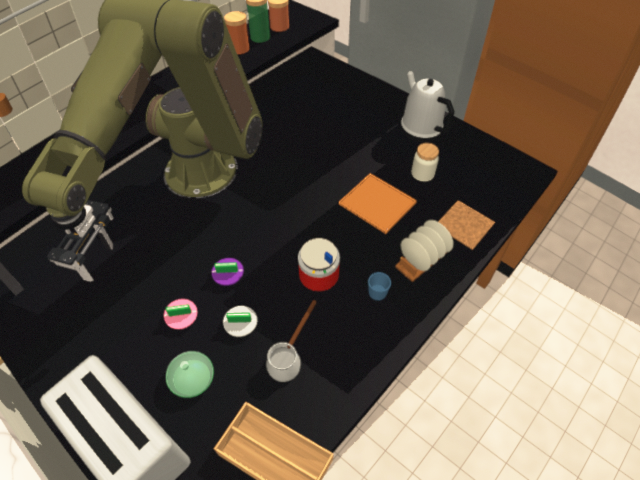

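View pics/side0.png

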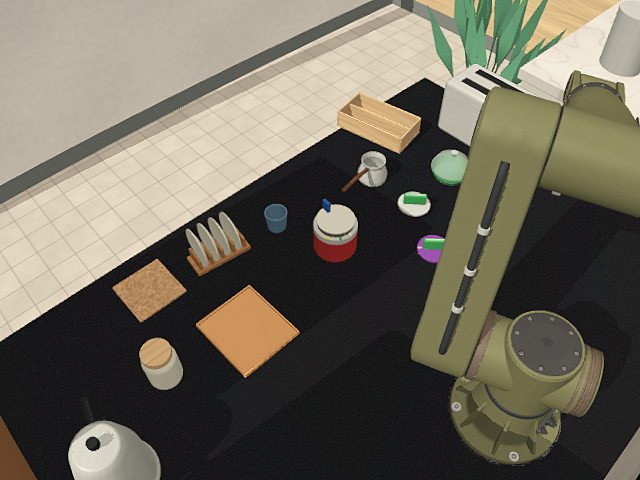

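The scene view shows the mill at (319,265) with its blue tab at (328,258), the steel-flange lid at (240,321) and the tray at (377,203). The pink and purple look-alikes are at (181,313) and (228,271). The side view shows the mill at (336,230), its tab at (326,205), the lid at (414,204) and the tray at (248,330).

```bash
python3 - <<'E'
from h import *
def show(n,box,lo,hi,amin=15):
    c=C[n]
    for s,ce,m in blobs(c,lo,hi,amin):
        if box[0]<ce[0]<box[2] and box[1]<ce[1]<box[3]: yield s,ce,m
C={n:cam(n) for n in('scene','side')}
bx={'scene':(200,170,420,345),'side':(200,180,440,380)}
def two(a,b):
    o1,d1=ray(C['scene'],[a]);o2,d2=ray(C['side'],[b]);d1=d1[0];d2=d2[0]
    t=np.linalg.lstsq(np.c_[d1,-d2],o2-o1,rcond=None)[0];p,q=o1+d1*t[0],o2+d2*t[1];return (p+q)/2,np.linalg.norm(p-q)
for nm,lo,hi in [('blue',(105,150,60),(125,255,255)),('red',(0,150,60),(4,255,255)),('green',(50,120,60),(75,255,255)),('yellow',(22,120,120),(34,255,255)),('orange',(5,120,120),(20,255,255)),('white',(0,0,140),(40,60,255))]:
    for n in C:
        for s,ce,m in show(n,bx[n],lo,hi):
            z={'blue':.130,'orange':.005,'white':.114,'green':.058}.get(nm,.0)
            print(nm,n,s,ce,onz(C[n],[ce],z)[0].round(4))
# tray corners
for n in C:
    for s,ce,m in show(n,bx[n],(5,120,120),(20,255,255),1000):
        q=cv2.boxPoints(cv2.minAreaRect(cv2.findNonZero(m.astype(np.uint8))))
        print(n,onz(C[n],q,.012).round(3).tolist())
im=C['scene']['image'][225:345,200:350]; im2=C['side']['image'][180:270,290:440]
a=cv2.resize(im,(600,480),interpolation=2)[:,:,::-1];b=cv2.resize(im2,(600,360),interpolation=2)[:,:,::-1]
a=cv2.resize(a,(400,320));b=cv2.resize(b,(400,240))
cv2.imwrite('pics/crop.png',np.hstack([a,cv2.copyMakeBorder(b,0,80,0,0,0)]))
E
```

```text
blue scene [325, 253, 7, 10, 45] [328.4, 257.5] [ 0.6351 -0.0517  0.13  ]
blue side [322, 198, 9, 14, 80] [326.1, 204.5] [ 0.6394 -0.0578  0.13  ]
red scene [298, 266, 42, 26, 519] [318.6, 280.9] [ 0.61   -0.0638  0.    ]
red side [313, 232, 45, 30, 708] [334.8, 249.8] [ 0.5898 -0.044   0.    ]
green scene [215, 265, 22, 7, 134] [226.4, 268.2] [ 0.4112 -0.2321  0.058 ]
green scene [227, 315, 24, 7, 136] [238.5, 318.3] [ 0.5534 -0.3175  0.058 ]
green side [404, 193, 23, 11, 180] [414.3, 199.3] [ 0.5347 -0.2977  0.058 ]
green side [423, 239, 21, 10, 159] [432.5, 244.4] [ 0.3956 -0.209   0.058 ]
orange scene [339, 173, 77, 61, 2470] [377.3, 202.4] [0.5562 0.2853 0.005 ]
orange scene [396, 257, 28, 24, 284] [408.2, 268.7] [0.7825 0.1398 0.005 ]
orange side [187, 229, 64, 47, 394] [217.4, 258.2] [0.7807 0.2071 0.005 ]
orange side [226, 235, 9, 11, 28] [229.9, 240.6] [0.8065 0.1456 0.005 ]
orange side [214, 239, 9, 12, 28] [218.2, 245.6] [0.8143 0.1796 0.005 ]
orange side [201, 242, 11, 15, 35] [206.3, 250.3] [0.8233 0.213  0.005 ]
orange side [196, 285, 104, 93, 4960] [247.1, 329.9] [0.55
[... 190 characters left out ...]
 314, 15, 1, 15] [240.0, 314.0] [ 0.5747 -0.3214  0.114 ]
white side [398, 194, 33, 22, 354] [413.3, 207.1] [ 0.4876 -0.2282  0.114 ]
white side [314, 204, 44, 36, 1059] [335.7, 221.3] [ 0.5909 -0.0456  0.114 ]
white side [219, 212, 22, 37, 311] [229.5, 229.3] [0.7552 0.1684 0.114 ]
white side [209, 218, 21, 37, 300] [219.0, 235.4] [0.7572 0.1999 0.114 ]
white side [198, 223, 21, 38, 288] [208.0, 241.0] [0.7614 0.2308 0.114 ]
white side [330, 237, 10, 4, 36] [334.1, 238.6] [ 0.5524 -0.0028  0.114 ]
scene [[0.465, 0.192, 0.012], [0.415, 0.379, 0.012], [0.649, 0.373, 0.012], [0.682, 0.196, 0.012]]
side [[0.649, 0.373, 0.012], [0.678, 0.187, 0.012], [0.459, 0.199, 0.012], [0.444, 0.371, 0.012]]
```

View pics/crop.png

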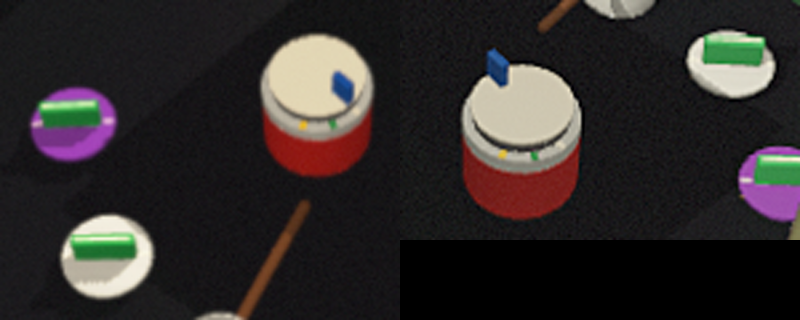

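The crop confirms the blue tab on the mill's world +x side. It also shows yellow, green and white marks on the near shoulder, and the true lid with a white steel flange. I'll move above the mill and look from close by.

Emit:
servo_tool(motion=[[0,35,43.7,4.6,-26.6],[0,35,43.7,4.6,-26.6],[0,35,43.7,4.6,-26.6],[0,35,43.7,4.6,-26.6],[0,35,43.7,4.6,-26.6],[0,35,43.7,4.6,-26.6],[0,35,43.7,4.6,-26.6],[0,35,43.7,4.6,-26.6],[0,35,43.7,4.6,-26.6],[0,35,43.7,4.6,-26.6],[0,35,43.7,4.6,-26.6],[0,35,43.7,4.6,-26.6],[0,35,43.7,4.6,-26.6],[0,35,43.7,4.6,-26.6]], squeeze=3)

```text
time_s: 2.0
ee_pos: [0.5962, -0.0553, 0.4508]
eef_rot: [3.142, -0.0, -0.0]
force: [0.1, 0.3, 0.5]
grip_width: 0.094
grip_force: 0.0
```

```bash
python3 - <<'E'
from h import *
c=cam('wrist','w1'); T=pose(); print(T.round(4).tolist())
for nm,lo,hi,z in [('blue',(105,130,50),(125,255,255),.146),('green',(50,120,60),(75,255,255),.097),('yellow',(22,120,100),(34,255,255),.097)]:
    for s,ce,m in blobs(c,lo,hi,12):
        r=cv2.minAreaRect(cv2.findNonZero(m.astype(np.uint8)))
        print(nm,s,ce,onz(c,[ce],z)[0].round(4),onz(c,cv2.boxPoints(r),z).round(4).tolist())
E
```

```text
[[1.0, -0.0002, 0.0002, 0.5963], [-0.0002, -1.0, -0.0001, -0.0551], [0.0002, 0.0001, -1.0, 0.4508], [0.0, 0.0, 0.0, 1.0]]
green [504, 233, 44, 48, 444] [522.5, 253.5] [ 0.5617 -0.2705  0.097 ] [[0.5798, -0.2474, 0.097], [0.5892, -0.2575, 0.097], [0.5384, -0.3056, 0.097], [0.5283, -0.2954, 0.097]]
green [547, 266, 6, 9, 25] [549.7, 269.7] [ 0.5437 -0.3025  0.097 ] [[0.5472, -0.298, 0.097], [0.5489, -0.3002, 0.097], [0.5401, -0.3074, 0.097], [0.5383, -0.3052, 0.097]]
yellow [356, 193, 9, 7, 38] [359.9, 196.6] [ 0.6208 -0.099   0.097 ] [[0.6225, -0.0944, 0.097], [0.6248, -0.1011, 0.097], [0.6194, -0.1031, 0.097], [0.6171, -0.0963, 0.097]]
yellow [258, 242, 5, 7, 22] [260.1, 244.5] [0.5714 0.002  0.097 ] [[0.5734, 0.005, 0.097], [0.5754, 0.0021, 0.097], [0.5695, -0.0015, 0.097], [0.5675, 0.0015, 0.097]]
```

View pics/w1.png

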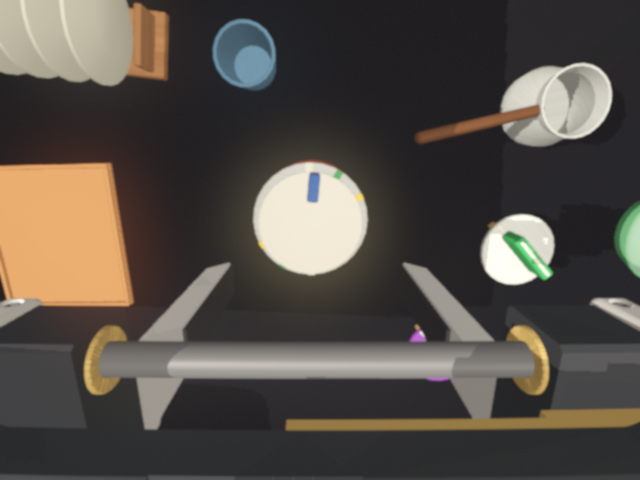

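The wrist view shows the cap at (311,218), the tab at (314,187), yellow marks at (360,197) and (260,244), a green mark at (338,174), and the lid at (518,250) with its bar on a diagonal. The tray's inner edge runs along column 120.

```bash
cat > m.py <<'E'
from h import *
def axis(c,m,z):
    ys,xs=np.nonzero(m); p=onz(c,np.c_[xs,ys],z)[:,:2]; mu=p.mean(0); w,v=np.linalg.eigh(np.cov((p-mu).T)); d=v[:,1]; d=d*np.sign(d[0]); return mu.round(4),np.degrees(np.arctan2(d[1],d[0])).round(1)
def circ(c,m,z):
    k=cv2.findContours(m.astype(np.uint8),0,cv2.CHAIN_APPROX_NONE)[0]; k=cv2.convexHull(max(k,key=cv2.contourArea)).reshape(-1,2)
    p=onz(c,k,z)[:,:2].astype(np.float32); (x,y),r=cv2.minEnclosingCircle(p); A=np.c_[2*p,np.ones(len(p))]; s=np.linalg.lstsq(A,(p**2).sum(1),rcond=None)[0]
    return s[:2].round(4),np.sqrt(s[2]+s[0]**2+s[1]**2).round(4)
E
python3 - <<'E'
from m import *
c=cam('wrist')
for s,ce,m in blobs(c,(100,100,40),(130,255,255),60):
    if s[1]<230 and s[0]>280: print('tab',s,ce,axis(c,m,.146),axis(c,m,.130))
for s,ce,m in blobs(c,(40,60,50),(90,255,255),8):
    print('green',s,ce,onz(c,[ce],.097)[0].round(4),axis(c,m,.058) if s[4]>100 else '')
for s,ce,m in blobs(c,(0,0,120),(45,70,255),300): print('white',s,ce,circ(c,m,.114),circ(c,m,.024))
for s,ce,m in blobs(c,(5,110,100),(20,255,255),1000): print('or',s,ce)
E
```

```text
tab [309, 174, 10, 27, 217] [313.4, 187.0] (array([ 0.6357, -0.0531]), np.float64(-5.3)) (array([ 0.6339, -0.053 ]), np.float64(-5.3))
green [334, 170, 9, 9, 48] [338.1, 174.1] [ 0.6429 -0.0768  0.097 ] 
green [613, 200, 27, 79, 862] [625.5, 233.7] [ 0.5832 -0.3759  0.097 ] (array([ 0.5731, -0.4134]), np.float64(9.2))
green [503, 232, 51, 50, 758] [526.9, 255.4] [ 0.5597 -0.2753  0.097 ] (array([ 0.5471, -0.3011]), np.float64(46.9))
green [279, 266, 7, 4, 17] [282.3, 267.4] [ 0.5466 -0.02    0.097 ] 
white [0, 0, 133, 86, 10284] [66.3, 39.0] (array([0.7686, 0.1612]), np.float64(0.0602)) (array([0.7975, 0.2228]), np.float64(0.0773))
white [501, 63, 112, 83, 6863] [558.5, 103.0] (array([ 0.7054, -0.2702]), np.float64(0.0449)) (array([ 0.7163, -0.3311]), np.float64(0.0577))
white [253, 162, 116, 114, 9788] [309.7, 219.5] (array([ 0.6003, -0.0496]), np.float64(0.0553)) (array([ 0.5814, -0.0479]), np.float64(0.0709))
white [481, 214, 74, 71, 3217] [515.3, 248.1] (array([ 0.5707, -0.2537]), np.float64(0.0366)) (array([ 0.5435, -0.31  ]), np.float64(0.047))
white [140, 263, 90, 79, 2222] [1
[... 219 characters left out ...]
354]), np.float64(0.0695))
white [0, 298, 42, 29, 673] [15.6, 308.3] (array([0.4943, 0.2508]), np.float64(0.0277)) (array([0.4453, 0.3378]), np.float64(0.0356))
white [591, 298, 49, 32, 814] [619.9, 309.4] (array([ 0.4897, -0.3622]), np.float64(0.0332)) (array([ 0.4394, -0.4493]), np.float64(0.0426))
white [99, 349, 436, 80, 13823] [313.0, 370.0] (array([ 0.4533, -0.0574]), np.float64(0.2233)) (array([ 0.3926, -0.0579]), np.float64(0.2867))
or [127, 2, 42, 78, 2532] [149.3, 42.7]
or [418, 106, 121, 36, 1223] [477.9, 123.8]
or [0, 162, 135, 145, 17361] [62.9, 235.3]
or [83, 325, 44, 70, 1415] [100.4, 359.4]
or [507, 325, 43, 70, 1217] [531.8, 362.1]
or [285, 409, 355, 22, 4664] [478.5, 421.7]
```

Emit:
servo_tool(motion=[[0,4.0,0.2,0,-5.3],[0.6,4.0,0.2,-6,-5.3],[0.7,4.0,0.2,-10,-5.3],[0.7,4.0,0.2,-10,-5.3],[0.7,4.0,0.2,-10,-5.3]])

```text
time_s: 2.72
ee_pos: [0.6368, -0.0527, 0.3529]
eef_rot: [3.141, -0.003, -0.092]
force: [0.2, 0.9, 0.8]
grip_width: 0.0574
grip_force: 0.0
```

```bash
python3 - <<'E'
from m import *
c=cam('wrist','w2'); T=pose(); print(T[:3,3], ctrl.get_obs()['time_s'])
for s,ce,m in blobs(c,(100,100,40),(130,255,255),60):
    print('tab',s,ce,axis(c,m,.146),axis(c,m,.130))
E
```

```text
[ 0.63675527 -0.05273296  0.35323578] 2.775
tab [310, 246, 14, 48, 604] [316.4, 269.9] (array([ 0.6388, -0.0536]), np.float64(-5.0)) (array([ 0.633, -0.053]), np.float64(-5.0))
```

View pics/w2.png

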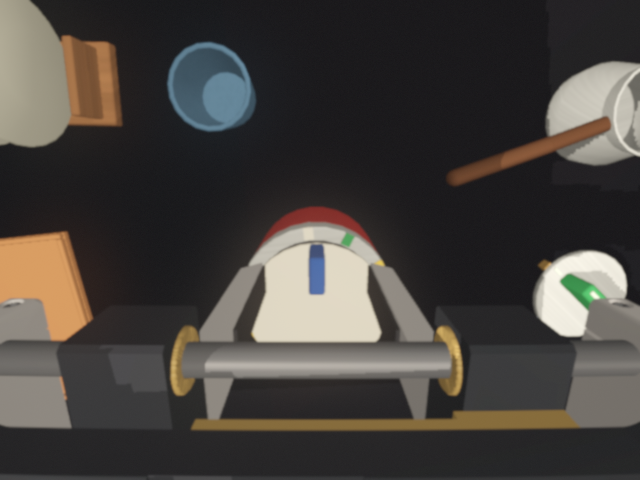

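The wrist view shows the tab at (316,270), centred between the fingers at columns 250 and 385 and aligned with the tool. I'll descend and pinch lightly.

Emit:
servo_tool(motion=[[0.7,0.1,0,-3.3,0],[0.7,0.1,0,-3.3,0],[1,0.1,0,-3.3,0],[1,0.1,0,-3.3,0],[1,0.1,0,-3.3,0],[1,0.1,0,-3.3,0]], squeeze=3)

```text
time_s: 3.52
ee_pos: [0.6377, -0.0527, 0.3187]
eef_rot: [3.142, -0.002, -0.092]
force: [0.9, -0.2, 4.9]
grip_width: 0.0103
grip_force: 3.0
```

Emit:
servo_tool(motion=[[1,-0.1,0,0.2,0],[1,-0.2,0,0.5,0],[1,-0.3,0,0.8,0],[1,-0.3,0,0.8,0]])

```text
time_s: 4.03
ee_pos: [0.6345, -0.0526, 0.3259]
eef_rot: [-3.142, -0.0, -0.092]
force: [0.4, -0.2, 0.1]
grip_width: 0.01
grip_force: 3.0
```

```bash
python3 - <<'E'
from m import *
c=cam('wrist','w3'); s=cam('side'); e=cam('scene'); T=pose(); print(T[:3,3], ctrl.get_obs()['force'])
a=c['image'][120:420,170:470];b=cv2.resize(s['image'][190:265,300:375],(300,300),interpolation=2);d=cv2.resize(e['image'][225:300,280:355],(300,300),interpolation=2)
cv2.imwrite('pics/w3.png',cv2.resize(np.hstack([a,b,d]),(799,266))[:,:,::-1])
E
```

```text
[ 0.63451366 -0.05265012  0.32554816] [-0.23142405 -0.14876803 -1.48414813]
```

View pics/w3.png

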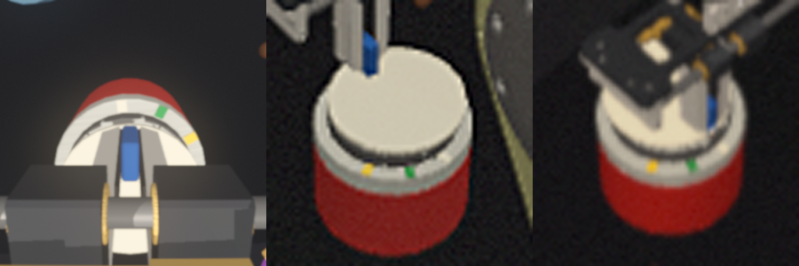

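The wrist crop shows the tab gripped, with a gap under the tab-side edge. Whether the heel still rests can't be told by eye, so I'll compare the side view's disc edge with the first picture.

```bash
cat > heel.py <<'E'
from m import *
def ext(c):
    h=cv2.cvtColor(c['image'],cv2.COLOR_RGB2HSV); m=cv2.inRange(h,np.array((0,0,125)),np.array((40,75,255)))
    out=[]
    p0=np.array([.598,-.0495])
    for a in (175,145,115):   # directions around the disc
        d=np.array([np.cos(np.radians(a)),np.sin(np.radians(a))])
        best=None
        L=[]
        for r in np.arange(.015,.09,.0004):
            u,v=proj(c,np.r_[p0+d*r,.114])[0].round().astype(int); L.append(m[v,u]>0)
        L=np.array(L); k=np.argmax(~L); out.append(round(15+.4*k,1))
    return out
c=cam('side'); print('now',ext(c))
c0=dict(c); c0['image']=cv2.imread('pics/side0.png')[:,:,::-1].copy(); print('start',ext(c0))
print('pred px/heel', proj(c,[[.548,-.045,.114],[.545,-.045,.114],[.545,-.045,.1215]]).round(1).tolist())
E
python3 heel.py
```

```text
now [np.float64(49.4), np.float64(49.4), np.float64(45.4)]
start [np.float64(50.6), np.float64(49.4), np.float64(49.0)]
pred px/heel [[347.4, 230.7], [348.2, 231.4], [348.3, 229.4]]
```

```bash
cat > tilt.py <<'E'
from m import *
def edges(c,azs,p0,z=.114):
    g=cv2.GaussianBlur(c['image'],(3,3),0.7).astype(np.float32).mean(2); out=[]
    rs=np.arange(.035,.062,.0003)
    for a in np.radians(azs):
        P=np.c_[p0[0]+rs*np.cos(a),p0[1]+rs*np.sin(a),np.full(len(rs),z)]; q=proj(c,P).astype(np.float32)
        v=cv2.remap(g,q[:,0].reshape(1,-1),q[:,1].reshape(1,-1),cv2.INTER_LINEAR)[0]
        d=np.diff(v); k=np.argmin(np.convolve(d,np.ones(6),'same')); w=np.clip(-d[max(0,k-8):k+9],0,None)
        out.append((rs[max(0,k-8):k+9][:len(w)]*w).sum()/w.sum()*1000)
    return np.array(out)
def run(c,ref='pics/side0.png',azs=np.arange(75,275,5),p0=(.598,-.0495)):
    c0=dict(c); c0['image']=cv2.imread(ref)[:,:,::-1].copy()
    e0,e1=edges(c0,azs,p0),edges(c,azs,p0); y=e1-e0; a=np.radians(azs)
    o=c['wfc'][:3,3]; k=(o[:2]-np.array(p0))/(o[2]-.114)
    s=-(np.cos(a)*k[0]+np.sin(a)*k[1])
    A=np.c_[np.cos(a),s,s*50*np.cos(a)]
    ok=abs(y)<12
    for _ in range(4):
        x=np.linalg.lstsq(A[ok],y[ok],rcond=None)[0]; r=abs(A@x-y); ok=r<max(1.0,2*np.median(r))
    print('dx %.1f  hc %.1f mm tilt %.1f deg heel height %.1f'%(x[0],x[1],np.degrees(x[2]),x[1]-50*x[2]),'n',ok.sum(),len(ok),'res',r[ok].std().round(2))
    return e0,e1
if __name__=='__main__':
    c=cam('side'); e0,e1=run(c); print(e0.round(1).tolist());print(e1.round(1).tolist())
E
python3 tilt.py
```

```text
dx -1.3  hc 5.4 mm tilt 1.9 deg heel height 3.7 n 35 40 res 0.32
[60.3, 47.1, 47.8, 47.7, 48.3, 48.9, 48.9, 49.9, 49.0, 49.9, 50.0, 49.4, 49.6, 49.3, 48.7, 49.5, 50.5, 48.8, 50.9, 50.1, 49.8, 49.6, 49.4, 49.2, 49.1, 60.4, 60.3, 59.5, 58.5, 57.9, 55.3, 55.6, 53.7, 52.3, 52.6, 52.4, 52.8, 52.0, 52.8, 53.2]
[44.9, 45.7, 45.3, 46.0, 45.5, 45.4, 46.1, 46.4, 46.0, 47.1, 46.2, 46.3, 46.0, 45.9, 45.7, 47.1, 47.9, 48.5, 48.3, 49.1, 49.2, 49.4, 49.3, 49.2, 49.1, 60.4, 60.3, 59.5, 58.5, 57.9, 55.2, 55.6, 54.0, 54.6, 55.7, 55.5, 56.0, 56.5, 56.5, 56.9]
```

```bash
python3 - <<'E'
from tilt import *
c=cam('side','side1')
run(c,azs=np.arange(80,180,4)); run(c,azs=np.arange(80,196,4)); run(c,azs=np.arange(250,320,4))
a=cv2.imread('pics/side0.png')[190:265,300:380];b=cv2.imread('pics/side1.png')[190:265,300:380]
cv2.imwrite('pics/cmp.png',cv2.resize(np.hstack([a,b]),(800,375),interpolation=cv2.INTER_CUBIC))
E
```

```text
dx -6.3  hc 4.4 mm tilt -7.1 deg heel height 10.7 n 20 25 res 0.27
dx -4.8  hc 4.5 mm tilt -5.0 deg heel height 8.8 n 24 29 res 0.26
dx -1.9  hc 6.1 mm tilt -0.0 deg heel height 6.1 n 17 18 res 0.24
```

View pics/cmp.png

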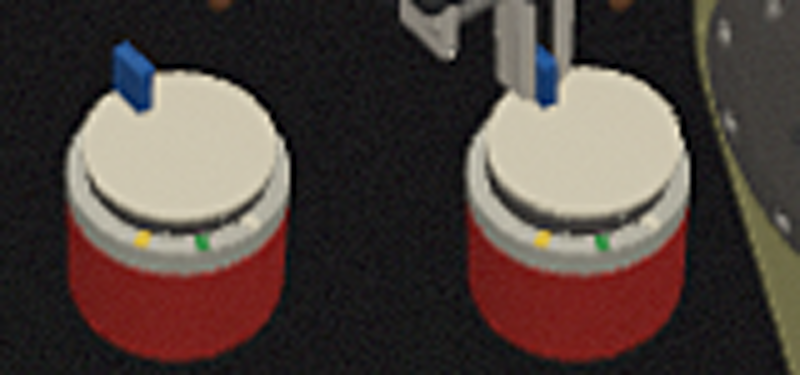

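The comparison shows a uniformly thicker dark band all round the disc, so the cap rose flat because the pads hold the tab rigidly. I'll set it back, then grip only the tab's top outer corner so it can pivot.

Emit:
servo_tool(motion=[[1,0.1,0,-0.4,0],[1,0.2,0,-0.8,0],[1,0.3,0,-0.9,0],[0.8,0.3,0,-0.9,0],[0.8,0.3,0,-0.8,0],[0.8,1.5,-0.1,1.0,0],[0.8,1.5,-0.1,1.0,0]])

```text
time_s: 5.2
ee_pos: [0.6499, -0.0537, 0.3367]
eef_rot: [3.142, -0.003, -0.092]
force: [-0.0, -0.0, -0.5]
grip_width: 0.0188
grip_force: 0.0
```

```bash
python3 - <<'E'
from tilt import *
c=cam('side','side2'); T=pose(); print(T[:3,3],ctrl.get_obs()['grip_width'])
run(c,azs=np.arange(80,180,4)); run(c,azs=np.arange(250,320,4))
c=cam('wrist','w4')
for s,ce,m in blobs(c,(100,100,40),(130,255,255),60):
    q=cv2.boxPoints(cv2.minAreaRect(cv2.findNonZero(m.astype(np.uint8))))
    print('tab',s,ce,axis(c,m,.146),onz(c,q,.146).round(4).tolist(),onz(c,q,.114).round(4).tolist())
a=cv2.imread('pics/side2.png')[190:265,300:380];b=c['image'][120:420,160:480,::-1]
cv2.imwrite('pics/cmp2.png',np.hstack([cv2.resize(a,(400,375),interpolation=cv2.INTER_CUBIC),cv2.resize(b,(400,375))]))
E
```

```text
[ 0.64945826 -0.05360546  0.33561496] 0.019012853197072112
dx 5.8  hc -0.1 mm tilt 10.9 deg heel height -9.7 n 19 25 res 0.22
dx -1.6  hc -1.1 mm tilt 0.0 deg heel height -1.1 n 17 18 res 0.19
tab [310, 275, 14, 54, 716] [316.5, 302.5] (array([ 0.6386, -0.0532]), np.float64(-5.2)) [[0.6549, -0.0512, 0.146], [0.6543, -0.0582, 0.146], [0.6229, -0.0555, 0.146], [0.6236, -0.0482, 0.146]] [[0.6427, -0.0495, 0.114], [0.642, -0.0577, 0.114], [0.6047, -0.0545, 0.114], [0.6055, -0.0459, 0.114]]
```

View pics/cmp2.png

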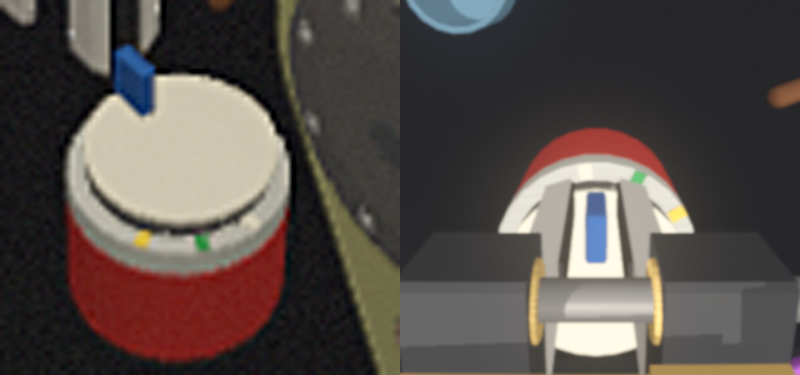

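The side view shows the cap seated again. In the wrist view the fingers straddle only the tab's outer end. I'll pinch there and follow the arc about the heel.

Emit:
servo_tool(motion=[[1,0,0,0,0],[1,0,0,0,0],[1,-0.15,0,0.4,0],[1,-0.3,0,0.8,0],[1,-0.45,0,1.15,0],[1,-0.6,0,1.5,0],[1,-0.6,0,1.5,0]], squeeze=3)

```text
time_s: 6.18
ee_pos: [0.6435, -0.0536, 0.3511]
eef_rot: [3.142, -0.001, -0.092]
force: [-0.1, 0.1, -0.9]
grip_width: 0.0102
grip_force: 3.0
```

```bash
python3 - <<'E'
from tilt import *
o=ctrl.get_obs();print(o['ee_pos'],o['force'],o['grip_width'])
c=cam('side','side3')
for r in('pics/side0.png','pics/side2.png'):
    run(c,r,azs=np.arange(80,180,4)); run(c,r,azs=np.arange(250,320,4))
e0,e1=run(c,'pics/side2.png',azs=np.arange(80,190,10));print((e1-e0).round(1))
c=cam('wrist','w5')
E
```

```text
[ 0.64346491 -0.05364012  0.35106855] [-0.05189334  0.0629497  -0.85168307] 0.010247229737145813
dx 3.0  hc 5.9 mm tilt 12.3 deg heel height -4.8 n 22 25 res 0.21
dx 5.6  hc 7.8 mm tilt -6.8 deg heel height 13.7 n 18 18 res 0.31
dx -5.2  hc 6.1 mm tilt -2.7 deg heel height 8.4 n 18 25 res 0.24
dx 7.1  hc 8.8 mm tilt -6.8 deg heel height 14.7 n 17 18 res 0.31
dx 0.9  hc 4.8 mm tilt 4.9 deg heel height 0.5 n 11 11 res 0.48
[-1.5 -3.3 -3.7 -3.2 -3.6 -1.  -3.1 -0.3 -3.  -0.2 -1. ]
```

Emit:
servo_tool(motion=[[1,-0.25,0,0.4,0],[1,-0.45,0,0.75,0],[1,-0.65,0,1.05,0],[1,-0.83,0,1.32,0],[1,-0.83,0,1.32,0]])

```text
time_s: 6.9
ee_pos: [0.6351, -0.0536, 0.3642]
eef_rot: [3.142, -0.0, -0.092]
force: [0.1, -0.9, -0.8]
grip_width: 0.0097
grip_force: 3.0
```

```bash
python3 - <<'E'
from tilt import *
o=ctrl.get_obs();print(o['ee_pos'],o['force'],o['grip_width'])
c=cam('side','side4'); w=cam('wrist','w6')
e0,e1=run(c,'pics/side2.png',azs=np.arange(80,190,10));print((e1-e0).round(1))
a=c['image'][180:265,295:385,::-1];b=w['image'][120:420,160:480,::-1]
cv2.imwrite('pics/cmp3.png',np.hstack([cv2.resize(a,(400,375),interpolation=cv2.INTER_CUBIC),cv2.resize(b,(400,375))]))
E
```

```text
[ 0.63513212 -0.05363447  0.36420035] [ 0.14855606 -0.85037278 -0.80372915] 0.009720684012550326
dx -8.6  hc 4.5 mm tilt -10.1 deg heel height 13.3 n 8 11 res 0.34
[-1.1 -2.4 -2.7 -4.2 -6.3 -3.  -3.3 -0.7 -3.  -0.2 -0. ]
```

View pics/cmp3.png

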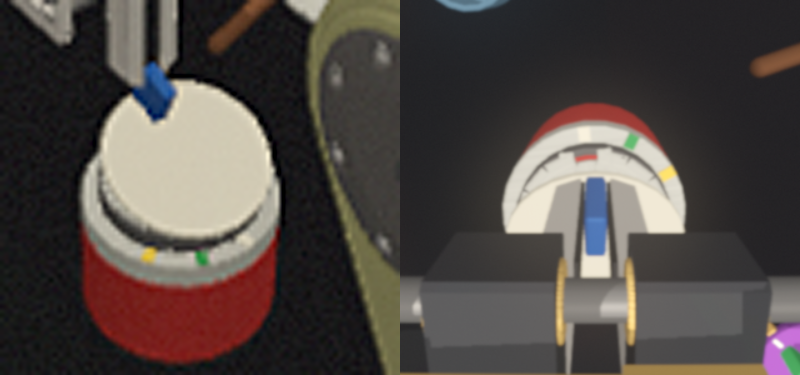

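The view shows the cap tipped about 18° with its tab side up and its heel still on the collar. The mill's slot at the white mark is now visible. I'll firm up the grip and lift off.

Emit:
servo_tool(motion=[[1,0,0,0,0],[1,0,0,0,0],[1,0,0,0.8,0],[1,0,0,2.5,0],[1,0,0,5,0],[1,0,0,7,0],[1,0,0,7,0]], squeeze=30)

```text
time_s: 7.88
ee_pos: [0.6351, -0.0536, 0.4364]
eef_rot: [3.141, -0.004, -0.092]
force: [-0.4, 0.9, -0.9]
grip_width: 0.0091
grip_force: 30.0
```

```bash
python3 - <<'E'
from m import *
o=ctrl.get_obs();print(o['ee_pos'],o['force'],o['grip_width'])
w0=cam('wrist','w7'); w0['image']=cv2.imread('pics/w6.png')[:,:,::-1].copy(); w=cam('wrist')
for c in(w0,w):
    for s,ce,m in blobs(c,(100,100,40),(130,255,255),60): print(s,ce)
    h=cv2.cvtColor(c['image'],cv2.COLOR_RGB2HSV);m=cv2.inRange(h,np.array((0,0,150)),np.array((40,60,255)))
    print([int(np.argmax(m[150:330,k]>0)+150) for k in (260,280,300,316,340,360)])
E
```

```text
[ 0.63507853 -0.05360179  0.43638193] [-0.35460108  0.89850892 -0.89483607] 0.009073683479402182
[308, 263, 18, 61, 936] [316.1, 293.4]
[242, 226, 218, 217, 221, 233]
[307, 263, 19, 61, 1009] [315.9, 293.4]
[243, 215, 206, 204, 209, 225]
```

Emit:
servo_tool(motion=[[1,-1,4,0,0],[1,-2,9,0,0],[1,-3,14,0,0],[1,-4.3,19,0,0],[1,-4.3,24,0,0],[1,-4.3,28,0,0],[1,-4.3,31,0,0],[1,-4.3,33,-2,0],[1,-4.3,33.5,-6,0],[1,-4.3,33.5,-10,0],[1,-4.3,33.5,-14,0],[1,-4.3,33.5,-16,0],[1,-4.3,33.5,-16,0]])

```text
time_s: 9.6
ee_pos: [0.5921, 0.2811, 0.2722]
eef_rot: [3.14, 0.002, -0.092]
force: [-0.2, -0.3, -1.6]
grip_width: 0.0091
grip_force: 30.0
```

```bash
python3 - <<'E'
from m import *
o=ctrl.get_obs();print(o['ee_pos'],o['force'],o['grip_width'])
w=cam('wrist')
for s,ce,m in blobs(w,(100,100,40),(130,255,255),60): print(s,ce)
for n in('scene','side'):
    c=cam(n,n+'5')
    for s,ce,m in blobs(c,(0,0,130),(40,75,255),300):
        p=onz(c,[ce],.04)[0]
        if np.hypot(p[0]-.55,p[1]-.28)<.1: print(n,s,ce,p.round(3))
    for s,ce,m in blobs(c,(5,120,120),(20,255,255),1000): print('tray',onz(c,cv2.boxPoints(cv2.minAreaRect(cv2.findNonZero(m.astype(np.uint8)))),.012).round(3).tolist())
E
```

```text
[0.59214583 0.28106612 0.2722343 ] [-0.23609131 -0.28400282 -1.58542149] 0.009139329149412245
[308, 290, 17, 33, 479] [316.2, 306.7]
scene [362, 175, 30, 29, 441] [376.0, 192.6] [0.544 0.289 0.04 ]
tray [[0.386, 1.27, 0.012], [-0.011, 2.273, 0.012], [0.794, 2.634, 0.012], [0.98, 1.527, 0.012]]
tray [[0.572, 0.63, 0.012], [0.401, 1.304, 0.012], [0.943, 1.273, 0.012], [1.0, 0.652, 0.012]]
tray [[0.465, 0.192, 0.012], [0.415, 0.379, 0.012], [0.649, 0.373, 0.012], [0.682, 0.196, 0.012]]
tray [[0.755, 0.326, 0.012], [0.735, 0.476, 0.012], [0.89, 0.465, 0.012], [0.901, 0.321, 0.012]]
tray [[0.742, -0.596, 0.012], [0.703, -0.455, 0.012], [0.963, -0.402, 0.012], [0.987, -0.538, 0.012]]
side [226, 303, 42, 40, 1291] [246.7, 323.1] [0.55  0.285 0.04 ]
tray [[0.888, 0.468, 0.012], [0.894, 0.312, 0.012], [0.745, 0.331, 0.012], [0.745, 0.477, 0.012]]
tray [[0.649, 0.373, 0.012], [0.678, 0.187, 0.012], [0.459, 0.199, 0.012], [0.444, 0.371, 0.012]]
```

Emit:
servo_tool(motion=[[1,0,0,-0.5,0],[1,0,0,-0.9,0],[1,0,0,-1.1,0],[1,0,0,-1.2,0],[1,0,0,-1.2,0]])

```text
time_s: 10.38
ee_pos: [0.5922, 0.2814, 0.2618]
eef_rot: [3.142, -0.0, -0.092]
force: [-0.4, 0.2, -0.9]
grip_width: 0.0092
grip_force: 30.0
```

Emit:
servo_tool(motion=[[1,0,0,0,0],[1,0.1,0,-0.1,0],[1,0.3,0,-0.4,0],[1,0.55,0,-0.7,0],[1,0.8,0,-1.05,0],[1,1.05,0,-1.4,0],[1,1.25,0,-1.75,0],[1,1.4,0,-2.1,0],[1,1.4,0,-2.1,0]], squeeze=3)

```text
time_s: 11.5
ee_pos: [0.6062, 0.2813, 0.2404]
eef_rot: [3.141, 0.001, -0.092]
force: [0.3, -0.2, -0.1]
grip_width: 0.0097
grip_force: 3.0
```

```bash
python3 - <<'E'
from m import *
o=ctrl.get_obs();print(o['ee_pos'],o['force'],o['grip_width'])
c=cam('side','side6')
for s,ce,m in blobs(c,(0,0,130),(40,75,255),300):
        p=onz(c,[ce],.015)[0]
        if np.hypot(p[0]-.55,p[1]-.28)<.1: print(s,ce,p.round(3),circ(c,m,.015))
w=cam('wrist','w8')
for s,ce,m in blobs(w,(100,100,40),(130,255,255),60): print(s,ce)
cv2.imwrite('pics/cmp4.png',np.hstack([cv2.resize(c['image'][275:385,190:305,::-1],(400,375)),cv2.resize(w['image'][120:420,160:480,::-1],(400,375))]))
E
```

```text
[0.60621194 0.28131987 0.24038166] [ 0.2715165  -0.22744283 -0.14127684] 0.009724593279661142
[226, 309, 42, 37, 1157] [247.0, 327.3] [0.554 0.284 0.015] (array([0.5565, 0.2837]), np.float64(0.0503))
[309, 291, 16, 37, 533] [316.5, 308.2]
```

Emit:
servo_tool(motion=[[1,0.05,0,-0.15,0],[1,0.1,0,-0.3,0],[1,0.1,0,-0.4,0],[1,0.1,0,-0.45,0],[1,0.1,0,-0.45,0]])

```text
time_s: 12.22
ee_pos: [0.6072, 0.2813, 0.2364]
eef_rot: [-3.142, -0.0, -0.092]
force: [0.4, -0.0, 0.3]
grip_width: 0.0101
grip_force: 3.0
```

Emit:
servo_tool(motion=[[0.85,0,0,0,0],[0.7,0,0,0,0],[0.7,0,0,0,0],[0.5,0,0,4,0],[0.5,0,0,9,0],[0.5,0,0,14,0],[0.5,0,0,17,0]])

```text
time_s: 13.1
ee_pos: [0.607, 0.2813, 0.4094]
eef_rot: [-3.14, -0.003, -0.092]
force: [-0.2, -0.3, -0.3]
grip_width: 0.047
grip_force: 0.0
```

```bash
python3 - <<'E'
from m import *
print(pose()[:3,3])
for n in('side','scene'):
    c=cam(n,n+'7')
    for s,ce,m in blobs(c,(0,0,130),(40,75,255),300):
        p=onz(c,[ce],.015)[0]
        if np.hypot(p[0]-.55,p[1]-.28)<.1: print(n,s,ce,p.round(3),circ(c,m,.015))
w=cam('wrist','w9')
for s,ce,m in blobs(w,(100,100,40),(130,255,255),60): print(s,ce)
for s,ce,m in blobs(w,(0,0,120),(45,70,255),1500): print('white',s,ce,circ(w,m,.015))
E
```

```text
[0.60700874 0.28128098 0.4093735 ]
side [227, 310, 41, 36, 1131] [247.2, 327.8] [0.553 0.285 0.015] (array([0.555, 0.284]), np.float64(0.0498))
scene [363, 190, 30, 22, 456] [375.9, 200.0] [0.551 0.283 0.015] (array([0.5544, 0.2852]), np.float64(0.0477))
white [393, 0, 38, 78, 2012] [408.7, 32.9] (array([0.7807, 0.1778]), np.float64(0.0319))
white [426, 0, 50, 79, 2627] [447.6, 34.0] (array([0.7779, 0.138 ]), np.float64(0.034))
white [605, 160, 35, 105, 2291] [623.8, 213.3] (array([ 0.5794, -0.1156]), np.float64(0.0689))
white [64, 212, 107, 91, 4233] [131.1, 245.9] (array([0.5815, 0.5152]), np.float64(0.0579))
white [275, 219, 140, 123, 7338] [337.5, 272.9] (array([0.5146, 0.2568]), np.float64(0.0864))
white [218, 264, 54, 78, 2091] [243.5, 305.5] (array([0.5019, 0.3685]), np.float64(0.0534))
white [0, 298, 51, 47, 1991] [23.2, 320.2] (array([0.5025, 0.6608]), np.float64(0.0405))
white [548, 298, 92, 130, 8224] [603.1, 368.5] (array([ 0.3733, -0.0869]), np.float64(0.0988))
white [205, 346, 223, 74, 7920] [315.1, 368.4] (array([0.3838, 0.303 ]), np.float64(0.1344))
white [0, 349, 86, 79, 5673] [36.4, 386.2] (array([0.4102, 0.6742]), np.float64(0.0798))
```

Cap is flat on the tray (fitted radius 50 mm, centre (0.555, 0.284)). Next is the lid.

Emit:
servo_tool(motion=[[0.6,-6.4,-59.1,0,52.3],[0.6,-6.4,-59.1,0,52.3],[0.6,-6.4,-59.1,0,52.3],[0.6,-6.4,-59.1,0,52.3],[0.6,-6.4,-59.1,0,52.3],[0.6,-6.4,-59.1,0,52.3],[0.6,-6.4,-59.1,0,52.3],[0.6,-6.4,-59.1,0,52.3],[0.6,-6.4,-59.1,0,52.3],[0.6,-6.4,-59.1,0,52.3],[0.6,-6.4,-59.1,0,52.3],[0.6,-6.4,-59.1,0,52.3],[0.6,-6.4,-59.1,0,52.3],[0.6,-6.4,-59.1,0,52.3]])

```text
time_s: 15.0
ee_pos: [0.5435, -0.3087, 0.4064]
eef_rot: [3.142, -0.0, 0.822]
force: [0.3, -1.4, -0.2]
grip_width: 0.0379
grip_force: 0.0
```

```bash
python3 - <<'E'
from m import *
print(pose()[:3,3],ctrl.get_obs()['eef_rot'])
w=cam('wrist','w10')
for s,ce,m in blobs(w,(40,60,50),(90,255,255),100): print('green',s,ce,axis(w,m,.058),axis(w,m,.05))
for s,ce,m in blobs(w,(0,0,120),(45,70,255),1500): print('white',s,ce,circ(w,m,.024))
for s,ce,m in blobs(w,(62,120,50),(90,255,255),100)[:0]: pass
# white line on top of bar: bright within the bar hull
for s,ce,m in blobs(w,(0,0,180),(90,80,255),15): print('line?',s,ce,axis(w,m,.058))
E
```

```text
[ 0.54352409 -0.3087374   0.40636506] [ 3.14158342e+00 -7.82531177e-06  8.22120142e-01]
green [311, 190, 16, 64, 482] [318.2, 219.7] (array([ 0.5462, -0.3083]), np.float64(43.9)) (array([ 0.5451, -0.3096]), np.float64(43.9))
green [151, 223, 26, 66, 1156] [165.1, 253.7] (array([ 0.4074, -0.2278]), np.float64(40.0)) (array([ 0.4029, -0.2271]), np.float64(40.0))
green [394, 276, 96, 32, 383] [433.8, 285.4] (array([ 0.5874, -0.4416]), np.float64(-36.6)) (array([ 0.5873, -0.4461]), np.float64(-36.6))
green [279, 330, 12, 12, 124] [284.8, 335.9] (array([ 0.4323, -0.378 ]), np.float64(32.4)) (array([ 0.4284, -0.3809]), np.float64(32.4))
green [280, 378, 16, 15, 142] [287.6, 385.6] (array([ 0.3904, -0.4255]), np.float64(25.0)) (array([ 0.3855, -0.4296]), np.float64(25.0))
white [89, 0, 109, 27, 1939] [145.4, 10.9] (array([ 0.5988, -0.007 ]), np.float64(0.0722))
white [401, 61, 108, 95, 7654] [455.2, 108.0] (array([ 0.7218, -0.3225]), np.float64(0.0507))
white [275, 174, 86, 85, 4825] [317.5, 214.9] (array([ 0.543 , -0.3108]), np.float64(0.047))
white [227, 262, 180, 157, 11296] [317.6, 343.
[... 1716 characters left out ...]
 [61.1, 357.4] (array([ 0.2275, -0.2273]), np.float64(-42.8))
line? [244, 356, 163, 9, 1259] [323.1, 359.9] (array([ 0.4426, -0.4284]), np.float64(-43.0))
line? [528, 358, 74, 6, 261] [557.8, 360.9] (array([ 0.634 , -0.6097]), np.float64(-43.6))
line? [606, 360, 18, 2, 22] [614.6, 360.7] (array([ 0.6817, -0.6549]), np.float64(-43.6))
line? [520, 374, 120, 49, 3041] [582.1, 393.3] (array([ 0.6316, -0.667 ]), np.float64(-50.1))
line? [280, 377, 11, 15, 89] [286.1, 383.1] (array([ 0.3914, -0.422 ]), np.float64(56.8))
line? [376, 382, 15, 33, 294] [384.1, 397.6] (array([ 0.4603, -0.5126]), np.float64(49.5))
line? [517, 403, 13, 10, 106] [523.0, 407.4] (array([ 0.5701, -0.6348]), np.float64(0.3))
```

Emit:
servo_tool(motion=[[0.6,-0.05,-0.15,-6,-1.6],[0.6,-0.05,-0.15,-11,-1.6],[0.6,-0.05,-0.15,-14.2,-1.6],[0.6,-0.05,-0.15,-14.2,-1.6],[0.6,-0.05,-0.15,-14.2,-1.6]])

```text
time_s: 15.68
ee_pos: [0.5431, -0.3111, 0.2661]
eef_rot: [3.139, -0.0, 0.793]
force: [0.5, -0.2, 0.7]
grip_width: 0.0378
grip_force: 0.0
```

```bash
python3 - <<'E'
from m import *
print(pose()[:3,3],ctrl.get_obs()['eef_rot'])
w=cam('wrist','w11')
for s,ce,m in blobs(w,(35,40,40),(95,255,255),150): print('green',s,ce,axis(w,m,.058),axis(w,m,.05))
for s,ce,m in blobs(w,(0,0,120),(45,70,255),2500): print('white',s,ce,circ(w,m,.024))
cv2.imwrite('pics/lid.png',w['image'][:,:,::-1])
E
```

```text
[ 0.54312945 -0.31114804  0.26612801] [ 3.13941138e+00 -4.53465549e-04  7.93221196e-01]
green [302, 210, 28, 111, 1978] [316.1, 264.0] (array([ 0.5464, -0.3081]), np.float64(43.7)) (array([ 0.5444, -0.3101]), np.float64(43.7))
green [40, 269, 63, 73, 3270] [73.0, 306.7] (array([ 0.4205, -0.223 ]), np.float64(34.4)) (array([ 0.4132, -0.2214]), np.float64(34.4))
white [445, 0, 195, 150, 23577] [545.7, 72.4] (array([ 0.7264, -0.3255]), np.float64(0.0574))
white [227, 186, 180, 234, 20660] [316.9, 296.5] (array([ 0.5088, -0.3448]), np.float64(0.0875))
white [0, 292, 109, 136, 6944] [44.6, 378.4] (array([ 0.3255, -0.2231]), np.float64(0.0616))
white [524, 298, 116, 129, 9575] [597.3, 365.9] (array([ 0.6333, -0.5311]), np.float64(0.061))
```

View pics/lid.png

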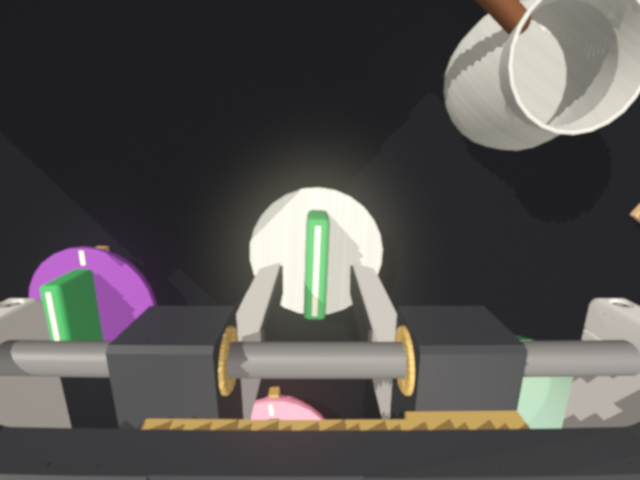

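The wrist view shows the lid's bar at (316,264), centred between the fingers, with the tool about 1.5° off it. The cezve and dish are clear of the fingers. I'll grip now.

Emit:
servo_tool(motion=[[0.6,0,0,-2,-1.6],[0.6,0,0,-3.8,-1.6],[0.6,0,0,-3.8,-1.6],[1,0,0,-3.8,-1.6],[1,0,0,-3.8,-1.6],[1,0,0,-3.8,-1.6],[1,0,0,-3.8,-1.6]], squeeze=40)

```text
time_s: 16.6
ee_pos: [0.5427, -0.3111, 0.2263]
eef_rot: [-3.142, 0.0, 0.765]
force: [-0.1, -0.2, -0.8]
grip_width: 0.0136
grip_force: 40.0
```

Emit:
servo_tool(motion=[[1,0,0,2,0],[1,0,0,7,0],[1,0,0,12,0],[1,1,5,16,-8],[1,2,10,17,-16],[1,3,15,17,-24],[1,4,20,17,-32],[1,5,24,17,-39],[1,5.3,26.3,17,-42.8],[1,5.3,26.3,17,-42.8],[1,5.3,26.3,17,-42.8]])

```text
time_s: 17.98
ee_pos: [0.5955, -0.0488, 0.3971]
eef_rot: [3.141, -0.001, 0.019]
force: [0.2, -0.4, -0.6]
grip_width: 0.0139
grip_force: 40.0
```

```bash
cat > mill.py <<'E'
from m import *
def marks(w):
    out={}
    for nm,lo,hi in (('g',(40,60,50),(90,255,255)),('y',(20,90,100),(36,255,255))):
        for s,ce,m in blobs(w,lo,hi,8):
            p=onz(w,[ce],.0965)[0]
            if .04<np.hypot(p[0]-.596,p[1]+.0485)<.07: print(nm,s,ce,p.round(4)); out.setdefault(nm,[]).append(p[:2])
    return out
if __name__=='__main__':
    print(pose()[:3,3],ctrl.get_obs()['eef_rot'][2],ctrl.get_obs()['grip_width'])
    for n in('wrist','side','scene'):
        print(n); marks(cam(n,n+'_m1'))
    w=cam('wrist')
    for s,ce,m in blobs(w,(0,130,50),(6,255,255),100)+blobs(w,(174,130,50),(180,255,255),100): print('red',s,ce)
E
python3 mill.py
```

```text
[ 0.59550004 -0.04878995  0.3970918 ] 0.018934110777910407 0.013884629812315944
wrist
g [345, 173, 12, 13, 88] [350.6, 178.9] [ 0.6427 -0.0766  0.0965]
g [301, 223, 31, 120, 2744] [315.9, 281.5] [ 0.5519 -0.0498  0.0965]
y [368, 201, 14, 12, 101] [374.2, 206.6] [ 0.62   -0.0974  0.0965]
side
g [339, 237, 3, 3, 9] [340.0, 238.0] [ 0.5539 -0.0254  0.0965]
y [327, 236, 3, 4, 9] [328.1, 237.3] [ 0.5761 -0.005   0.0965]
scene
g [323, 270, 3, 4, 9] [324.1, 271.1] [ 0.6408 -0.0754  0.0965]
y [312, 270, 4, 4, 12] [313.2, 271.5] [ 0.6195 -0.0958  0.0965]
red [309, 184, 15, 9, 109] [316.2, 188.2]
```

Emit:
servo_tool(motion=[[1,0.05,-0.05,-2,-0.2],[1,0.05,-0.05,-4.5,-0.2],[1,0.05,-0.05,-5.5,-0.2],[1,0.05,-0.05,-6.0,-0.2],[1,0.05,-0.05,-6.4,-0.2],[1,0.05,-0.05,-6.8,-0.2],[1,0.05,-0.05,-6.8,-0.2]])

```text
time_s: 19.05
ee_pos: [0.5962, -0.0486, 0.3284]
eef_rot: [3.142, -0.0, 0.015]
force: [-0.8, 0.1, -0.9]
grip_width: 0.0136
grip_force: 40.0
```

Emit:
servo_tool(motion=[[1,0,0,-0.3,0],[1,0,0,-0.6,0],[1,0,0,-0.8,0],[1,0,0,-1.0,0],[1,0,0,-1.05,0],[1,0,0,-1.05,0]])

```text
time_s: 19.8
ee_pos: [0.5962, -0.0486, 0.3183]
eef_rot: [3.142, -0.0, 0.015]
force: [-2.5, 0.8, 4.0]
grip_width: 0.0137
grip_force: 40.0
```

Emit:
servo_tool(motion=[[1,0,0,-0.05,0],[1,0,0,-0.05,0],[1,0,0,-0.05,-4],[1,0,0,-0.05,-8],[1,0,0,-0.05,-12],[1,0,0,-0.05,-16],[1,0,0,-0.05,-16]])

```text
time_s: 20.68
ee_pos: [0.5964, -0.0487, 0.3183]
eef_rot: [3.142, -0.002, -0.266]
force: [-0.2, 0.7, 7.5]
grip_width: 0.0141
grip_force: 40.0
```

```bash
cat > tw.py <<'E'
from mill import *
o=ctrl.get_obs(); print(o['ee_pos'],'yaw',np.degrees(o['eef_rot'][2]).round(2),'F',o['force'].round(1),'M',o['moment'].round(3),o['grip_width'])
w=cam('wrist','tw%d'%int(o['time_s']*10)); marks(w)
for s,ce,m in blobs(w,(50,90,60),(80,255,255),500): print('bar',s,ce,axis(w,m,.15))
h=cv2.cvtColor(w['image'],cv2.COLOR_RGB2HSV); m=cv2.inRange(h,np.array((0,0,150)),np.array((180,110,255)))
b=np.zeros_like(m); q=[x for x in blobs(w,(40,60,50),(95,255,255),500)]
for s,ce,mm in q:
    hull=cv2.convexHull(cv2.findNonZero(mm.astype(np.uint8))); b[:]=0; cv2.fillConvexPoly(b,hull,255); b=cv2.erode(b,np.ones((5,5)))
    l=(m>0)&(b>0); print('hull axis',axis(w,b>0,.15), 'line',l.sum(),axis(w,l,.15) if l.sum()>30 else '')
E
python3 tw.py
```

```text
[ 0.59637967 -0.04874449  0.31827051] yaw -15.22 F [-0.2  0.7  7.5] M [-0.021  0.419  0.008] 0.014063015647224992
g [334, 175, 13, 16, 157] [340.0, 182.5] [ 0.6423 -0.0764  0.0965]
y [374, 200, 19, 18, 182] [382.8, 209.0] [ 0.6201 -0.0975  0.0965]
bar [302, 224, 29, 118, 2287] [316.1, 280.4] (array([ 0.6064, -0.052 ]), np.float64(-15.3))
bar [525, 377, 44, 33, 658] [549.1, 388.7] (array([ 0.5167, -0.1533]), np.float64(42.8))
hull axis (array([ 0.6049, -0.0516]), np.float64(-15.1)) line 1135 (array([ 0.6036, -0.0511]), np.float64(-14.7))
hull axis (array([ 0.5153, -0.1542]), np.float64(38.7)) line 132 (array([ 0.5087, -0.1569]), np.float64(40.6))
```

Emit:
servo_tool(motion=[[1,0,0,0,-4],[1,0,0,0,-8],[1,0,0,0,-12],[1,0,0,0,-14.5],[1,0,0,0,-15.6],[1,0,0,0,-15.6],[1,0,0,0,-15.6]])

```text
time_s: 21.6
ee_pos: [0.5964, -0.0487, 0.3183]
eef_rot: [-3.141, -0.002, -0.537]
force: [-0.6, -0.1, 8.0]
grip_width: 0.0139
grip_force: 40.0
```

```bash
python3 tw.py; python3 - <<'E'
from m import *
for n in('side','scene'):
    c=cam(n,n+'_end')
    for s,ce,m in blobs(c,(0,0,130),(40,75,255),300):
        p=onz(c,[ce],.015)[0]
        if np.hypot(p[0]-.55,p[1]-.28)<.1: print(n,s,p.round(3),circ(c,m,.015))
    a=cv2.imread(f'pics/{n}0.png').astype(int);b=c['image'][:,:,::-1].astype(int);d=(abs(a-b).sum(2)>90).astype(np.uint8)
    k,l,st,ce=cv2.connectedComponentsWithStats(cv2.morphologyEx(d,cv2.MORPH_OPEN,np.ones((3,3)))); print(n,[(st[i].tolist()) for i in range(1,k) if st[i][4]>40])
E
```

```text
[ 0.59641237 -0.0486791   0.31827877] yaw -30.75 F [-0.6 -0.1  8. ] M [0.064 0.366 0.339] 0.013886294170480892
g [311, 172, 11, 15, 161] [316.0, 179.0] [ 0.6424 -0.0765  0.0965]
y [357, 185, 18, 18, 184] [365.1, 193.6] [ 0.6199 -0.0974  0.0965]
bar [302, 224, 30, 118, 2260] [316.2, 280.8] (array([ 0.6051, -0.0546]), np.float64(-30.5))
hull axis (array([ 0.6039, -0.0537]), np.float64(-30.4)) line 1136 (array([ 0.6026, -0.0528]), np.float64(-29.7))
side [227, 310, 41, 36, 1132] [0.553 0.285 0.015] (array([0.555 , 0.2839]), np.float64(0.0499))
side [[476, 70, 164, 145, 11416], [302, 110, 174, 246, 16893], [482, 161, 28, 44, 476], [491, 183, 44, 98, 2023], [323, 187, 22, 40, 470], [303, 193, 25, 12, 115], [477, 214, 13, 29, 204], [459, 226, 16, 31, 284], [322, 228, 28, 7, 96], [473, 256, 21, 71, 693], [443, 267, 33, 83, 697], [491, 289, 13, 27, 202], [227, 307, 41, 39, 1188], [551, 306, 47, 43, 653], [505, 318, 8, 9, 53], [479, 325, 32, 63, 1057], [439, 345, 6, 10, 44], [510, 348, 14, 23, 139], [552, 352, 52, 64, 1762], [410, 360, 73, 105, 2527], [461, 387, 29, 45, 444], [493, 389, 11, 18, 128], [452, 402, 9, 9, 56], [496, 408, 11, 21, 149]]
scene [363, 190, 30, 22, 456] [0.551 0.283 0.015] (array([0.5544, 0.2852]), np.float64(0.0477))
scene [[22, 0, 157, 218, 10590], [213, 0, 15, 7, 75], [267, 0, 18, 7, 88], [248, 6, 18, 9, 89], [201, 9, 146, 197, 9214], [224, 11, 25, 13, 253], [168, 20, 20, 28, 333], [272, 21, 15, 10, 116], [146, 95, 15, 21, 191], [216, 124, 32, 32, 712], [163, 138, 7, 13, 61], [362, 189, 31, 24, 578], [74, 203, 39, 52, 687], [313, 203, 43, 29, 514], [340, 202, 11, 9, 60], [106, 208, 7, 12, 57], [312, 209, 15, 5, 48], [58, 211, 24, 14, 102], [283, 216, 8, 8, 51], [295, 219, 13, 6, 54], [301, 228, 36, 41, 847], [288, 230, 24, 17, 124], [60, 250, 16, 12, 124], [54, 260, 39, 22, 317], [222, 305, 36, 32, 905], [171, 323, 11, 5, 47], [0, 385, 15, 26, 189]]
```

```bash
python3 -c "
from station import ctrl
print(ctrl.hand_in())"
```

```text
the job is handed in; nothing more can be done
None
```

I handed the job in at about 22 s: the cap is flat on the tray, and the lid is fully down in the mill, turned to the green mark without reaching the lock and still gripped. My first pinch lifted the cap about 7 mm flat, so I set it back and tipped it properly, with its heel resting on the mill, before lifting it off.

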